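Put a dropper bottle away in the roll-top bench store

TASK

Put the red-capped dropper bottle away in the roll-top bench store: roll the tambour door all the way up, stand the bottle in the yellow drip dish inside, let go of it, and roll the door fully shut again. Keep the bottle upright all the way and leave everything else standing where it is.

Things in the scene. Friction and masses are not known exactly. Their poses are not given: they have to be found in the camera images.
- store: Roll-top store, fixed: white 16 mm end cheeks with a curved top, clear hood over the back half, aluminium sill, door of clear slats. 432 mm wide (400 inside), 370 deep, 241 high. Origin: on the bench, mid width, under the shut door's lead rail; x into the store, y along its width, z up. Inside floor at z = 12, inner back panel at x = 213 mm; cheeks stand 13 mm proud of the slats' middle line.
- sill_edge (a point): Front edge of the sill's top, mid width; in the store's frame x = -24, z = 28 mm. The sill runs back to x = 10 and the shut door's lead rail comes down on it.
- overhang (a point): Lower edge of the lead rail when the door is fully up, mid width; store's frame x = 96, z = 187 mm. The hood goes on behind it, curving upward. The row of bottles lies under it, at x = 122, y = -80, 0 and 80 mm, so a bottle there can be reached only with the tool leaning back out of the store, about 30 to 45 degrees from vertical.
- tambour (a joint): How far the door has rolled up its circular track, as an angle in rad: 0 fully shut on the sill, 0.873 fully up (rigid stops at both); it may start a little ajar. Track's centre: x = 217, z = 8 mm in the store's frame, axis along its y; slats' middle line on a radius of 220 mm, the pull's grip point on 248. Friction holds it where it is left; about 3 to 5 N at the pull moves it.
- pull (a point): Grip point in the blue pull, a block at mid width of the 30 mm lead rail: 24 mm wide along the store's y, 26 mm along the track, standing 39 mm out from the rail's face; the point lies mid-block, 24 mm out. Site axes: x up along the track (opening), y the store's y, z outward, square to the door; z leans 80 degrees from vertical (to the front) when shut and 30 when fully up.
- pull_open (a point): Where pull comes to with the door fully up, in the store's frame x = 93, z = 223 mm (shut: x = -28, z = 51). Fixed to the store; axes as the store's.
- dish: Yellow round drip dish fixed on the store's floor in the one free place of the three: 62 mm across, 8 mm high, inside 56 mm across with its floor 3 mm above its underside. Origin: centre of its underside.
- bottle: Amber glass dropper bottle with a red cap and red bulb, loose, about 90 g: body 40 mm across and 62 mm high, shoulder to 71 mm, cap 24 mm across up to 84 mm, bulb 13 mm across up to 98 mm. It stands on the bench to the right of the store. Origin: centre of its underside, z up through the cap.
- stored_white: Bystander: dropper bottle of the same shape with a white cap and black bulb, standing loose in the store. Origin: centre of its underside.
- stored_green: Bystander: dropper bottle of the same shape with a green cap and black bulb, standing loose in the store. Origin: centre of its underside.
- tips_blue: Bystander: blue box of pipette tips, 82 x 120 x 59 mm, loose. Origin: centre of its underside.
- reagent_jar: Bystander: amber reagent jar, 60 mm across, 116 mm high, loose. Origin: centre of its underside.
- marker_blue: Bystander: blue marker pen lying on the bench, 130 mm long, 12 mm thick, along its x. Origin: under its middle.
- marker_black: Bystander: black marker pen lying on the bench, 130 mm long, 12 mm thick, along its x. Origin: under its middle.

How it is judged:
By the outcome, as a careful person would: the job done as asked, in the order asked, and still so for the second after the job is handed in, with the robot touching nothing.
It also fails if it takes over 72 s, if anything falls off the work surface, if the arm or the gripper's body presses on something with over 40 N, if the wrist force passes 120 N, or if a joint passes its speed limit or range.

ROBOT

A 6-joint arm with a two-finger parallel gripper is mounted at the origin on the work surface. World frame = base frame: x ahead of the robot, y to its left, z up, the work surface at z = 0. Lengths are in m, angles in rad, forces in N, time in s.
With the tool pointing down it reaches from about 0.325 to 0.925 m from the base axis. Payload 3.1 kg.
Tool frame: the origin (TCP) lies midway between the tips of the shut fingers; the grasp point (between the pads) lies 19 mm behind it (robot.hold_point_z is the z of the grasp point in the tool frame, in m); z points along the fingers, y is the line along which they close (so a half turn about z gives the same grasp; the last joint's range is limited). The gripper opens to 85 mm and grips with 20 to 120 N. Pads are 22 mm wide; open, the fingers measure 114 mm over their backs; the gripper's body (76 mm by 85 mm) begins 54 mm behind the grasp point. The pads swing forward as they close: fully open they stand 13 mm farther back than shut.
Start: joints at [-1.306, 0.217, 1.613, -0, 1.311, -0.112], TCP at [0.23, -0.581, 0.231] pointing down, gripper open.
Joint ranges: [-2.75, 2.75], [-0.78, 2.1], [0.31, 2.55], [-1.13, 4.27], [0.13, 2.63], [-2.58, 2.58]. Speed limits (rad/s): [2.79, 2.79, 3.14, 3.14, 3.14, 3.14].

INTERFACE

Orientations are given as a 3x3 rotation matrix whose columns are the frame's x, y, z axes.
In Python, from rig import robot gives the robot as it stands.
- The arm moves only by the shell command python3 -m handwheel 'ROWS' [FORCE]. ROWS is JSON, a list that holds one entry, the list of rows, each a list of 7 numbers: the turn, a rotation vector about the tool's x, y, z in rad, then the shift along the tool's x, y, z in cm, then the finger opening in cm, from 0 to 8.54. A call has 1 to 5 rows; each row shifts and turns the commanded pose from where the row before left it, along the tool's axes as they then stand; what a row does not reach is not made up. A row lasts 1/8 s, in which the tool goes at most 62.5 mm and 10.7 degrees, less where a joint would pass 70% of its speed; a pose out of reach is approached as far as the arm can. A call is refused whole if a number of a shift passes 6.25 or a number of a turn 0.188, either way. A call with a gripper value outside its range is refused whole. The fingers move at their own pace and stop on an object; FORCE is the grip in N (left out, the last holds). Time passes only in rows, so rows that do not move let the fingers close. It gives the time, the measured TCP pose, the force, the opening and the grip force at its end, in the units of the state.
- robot.observe(): the state, without advancing time (a new reading comes with each control period).
- robot.read_camera(name): name is "scene" or "top"; returns (picture, depth): 420x560x3 uint8, red, green, blue; 420x560 float32, m along the optical axis (not along the pixel's ray), 0 where there is no reading.
- robot.calibration(name): a dict with "fx", "fy", "cx", "cy" (pixels), "extrinsics" (4x4, takes a point from world to camera coordinates). Camera axes: x right, y up, looking along -z (the intrinsics and any distortion apply to the point x, -y, -z); pixel columns grow to the right and rows downward; lengths in m; the calibration is good to about 2 mm. A picture is of the moment at which its call begins. calibration takes no time and is no camera call.
- robot.finish_job(): hands the job in; it is judged then, once.
The state is a dict: "time": time; "joints": joint angles; "joint_velocities": joint speeds; "joint_efforts": joint torques, N m; "position": TCP position; "ee_rot": TCP orientation; "force": force on the tool from outside, world axes, zero at the start; "moment": the same for the moment, N m; "grip_width": opening from 0.0 (shut) to 1.0 (fully open); "gripper_force": force on a finger pad.
Only numpy, scipy, OpenCV 4.12 (cv2) and the standard library are available. Lean on these libraries where they do the work, as an engineer would, in place of code of your own. Each camera call takes 0.05 s, during which the arm holds its last target. There are 200 camera calls.

## Working session

There is one attempt and no reset: what is moved stays moved. The work goes in short steps, Python scripts to look and compute and a shell command to move; the robot and the scene stay as the last step left them, time stands still between calls to the robot, and variables do not carry over. Pictures are saved under pics/ and viewed, at most 10 in all, crops included, and the job is handed in when it is done.

```bash
mkdir -p pics
cat > h.py <<'E'
import numpy as np, cv2
from rig import robot
def cam(n):
    p,d=robot.read_camera(n); c=robot.calibration(n); return p,d,c
def pts(d,c):
    h,w=d.shape; v,u=np.mgrid[0:h,0:w]
    P=np.stack([(u-c["cx"])/c["fx"]*d,-(v-c["cy"])/c["fy"]*d,-d],-1)
    E=np.array(c["extrinsics"]); return (P-E[:3,3])@E[:3,:3]
E
python3 - <<'E'
from h import *
for n in("scene","top"):
    p,d,c=cam(n); cv2.imwrite(f"pics/{n}0.png",p[...,::-1]); np.savez(f"{n}0.npz",p=p,d=d)
    print(n,{k:np.round(np.array(v),3).tolist() for k,v in c.items()})
print(robot.observe())
E
```

```text
scene {'fx': 408.746, 'fy': 408.746, 'cx': 280.246, 'cy': 212.358, 'extrinsics': [[0.873, -0.488, -0.001, -0.502], [0.464, 0.829, 0.313, -0.341], [-0.151, -0.274, 0.95, -1.291], [0.0, 0.0, 0.0, 1.0]]}
top {'fx': 492.223, 'fy': 492.223, 'cx': 280.289, 'cy': 207.175, 'extrinsics': [[0.017, -1.0, 0.025, -0.017], [0.983, 0.021, 0.184, -0.616], [-0.184, 0.021, 0.983, -1.203], [0.0, 0.0, 0.0, 1.0]]}
{'time': 0.1, 'joints': array([-1.30620756e+00,  2.17697420e-01,  1.61480028e+00, -1.73844311e-05,
        1.31128320e+00, -1.12204330e-01]), 'joint_velocities': array([-0.00158825, -0.00408391, -0.00284804,  0.0006814 , -0.00070382,
       -0.00130059]), 'joint_efforts': array([-1.80899792e-04, -3.98074365e+01, -3.04970634e+01, -1.19579186e-04,
        4.20950353e-03, -5.37597870e-06]), 'position': array([ 0.22978115, -0.5804311 ,  0.23007334]), 'ee_rot': array([[ 9.29847782e-01,  3.67943957e-01, -5.88468408e-04],
       [ 3.67944357e-01, -9.29845422e-01,  2.10769175e-03],
       [ 2.28327789e-04, -2.17635613e-03, -9.99997606e-01]]), 'force': array([-0.17494333, -1.0068401 , -0.01965583]), 'moment': array([-0.01076632, -0.05002911, -0.05309914]), 'gripper_force': 0.0, 'grip_width': 1.0034184657774603}
```

View pics/scene0.png

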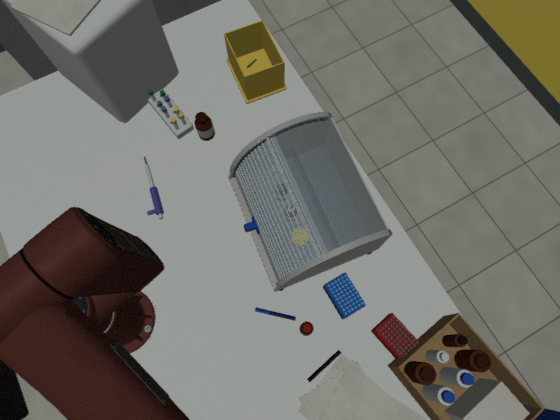

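View pics/top0.png

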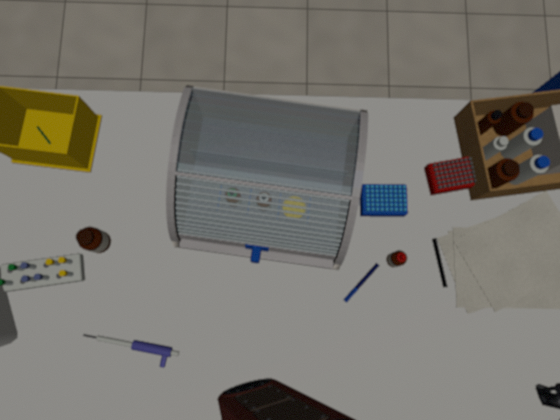

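The top picture shows the store (pull at about 256,253), green bottle (233,195), white (264,199), dish (293,208), so the free place is the right one, y = -80. The red-capped bottle is at (398,258), the tip box at (384,200), the blue marker at (362,283).

```bash
cat >> h.py <<'E'
def ray(c,u,v,z):
    E=np.array(c["extrinsics"]); R=E[:3,:3]; o=-R.T@E[:3,3]
    w=R.T@np.array([(u-c["cx"])/c["fx"],-(v-c["cy"])/c["fy"],-1]); return o+w*(z-o[2])/w[2]
def two(uv1,uv2,c1,c2):
    A=[];b=[]
    for (u,v),c in((uv1,c1),(uv2,c2)):
        o=ray(c,u,v,1.); e=ray(c,u,v,0.)-o; e/=np.linalg.norm(e); M=np.eye(3)-np.outer(e,e); A.append(M);b.append(M@o)
    return np.linalg.lstsq(np.vstack(A),np.hstack(b),rcond=None)[0]
def blobs(p,lo,hi,box,minA=8):
    x0,y0,x1,y1=box; m=cv2.inRange(cv2.cvtColor(p,cv2.COLOR_RGB2HSV),lo,hi); k=np.zeros_like(m);k[y0:y1,x0:x1]=m[y0:y1,x0:x1]
    n,l,s,ce=cv2.connectedComponentsWithStats(k); return [(ce[i].round(1),s[i].tolist()) for i in range(1,n) if s[i][4]>=minA],l
E
python3 - <<'E'
from h import *
R={}
for n in("scene","top"):
    f=np.load(n+"0.npz");p,d=f["p"],f["d"];c=robot.calibration(n);W=pts(d,c)
    bx={"scene":dict(pull=(235,205,270,245),red=(292,315,320,340),dish=(280,220,320,250)),"top":dict(pull=(235,235,275,270),red=(380,240,415,275),dish=(275,190,310,225))}[n]
    for k,lo,hi in(("pull",(105,120,60),(125,255,255)),("red",(0,120,70),(8,255,255)),("dish",(20,40,90),(35,255,255))):
        b,l=blobs(p,lo,hi,bx[k])
        for ce,s in b:
            z={"pull":.05,"red":.09,"dish":.02}[k]
            yy,xx=int(ce[1]),int(ce[0])
            print(n,k,ce,s,ray(c,*ce,z).round(4),"depthpt",W[yy,xx].round(4))
    if n=="top":
        for u,v in((233,195),(264,199)): print("cap",ray(c,u,v,.105).round(4),W[v,u].round(4))
    # store geometry from depth: sill points z~.028
    m=(abs(W[...,2]-.028)<.004)&(d>0); 
    np.save(n+"W.npy",W)
    print(n,"sill pix",m.sum())
    big=cv2.resize(p[160:290,150:450] if n=="top" else p[100:350,210:400],None,fx=2.6 if n=="top" else 2.4,fy=2.6 if n=="top" else 2.4,interpolation=cv2.INTER_CUBIC)
    cv2.imwrite(f"pics/{n}c.png",cv2.convertScaleAbs(big[...,::-1],alpha=1.6))
E
```

```text
scene pull [251.5 225.6] [244, 216, 16, 18, 123] [0.501  0.0604 0.05  ] depthpt [0.4981 0.0539 0.0809]
scene red [306.8 327.6] [303, 324, 8, 8, 53] [ 0.4934 -0.3052  0.09  ] depthpt [ 0.4915 -0.3027  0.0985]
scene dish [300.1 236. ] [296, 228, 9, 17, 61] [ 0.6271 -0.0413  0.02  ] depthpt [ 0.5967 -0.0776  0.1949]
scene dish [304.7 234. ] [301, 228, 8, 14, 48] [ 0.6439 -0.0428  0.02  ] depthpt [ 0.6085 -0.0795  0.2016]
scene dish [295.5 237.9] [292, 230, 9, 16, 50] [ 0.6106 -0.0395  0.02  ] depthpt [ 0.5837 -0.0718  0.1885]
scene dish [291.9 239.6] [291, 236, 4, 8, 11] [ 0.5973 -0.0387  0.02  ] depthpt [ 0.572  -0.0695  0.18  ]
scene sill pix 1846
top pull [255.6 252. ] [245, 245, 23, 17, 170] [0.5005 0.0554 0.05  ] depthpt [0.4977 0.0561 0.0795]
top red [401. 257.] [397, 252, 9, 11, 78] [ 0.4914 -0.3034  0.09  ] depthpt [ 0.4911 -0.3026  0.0929]
top dish [294.8 197.1] [290, 196, 11, 3, 25] [ 0.6507 -0.0437  0.02  ] depthpt [ 0.6118 -0.0323  0.2067]
top dish [294.3 202.9] [284, 200, 22, 7, 94] [ 0.635  -0.0425  0.02  ] depthpt [ 0.6024 -0.033   0.196 ]
top dish [293.3 209.1] [282, 206, 24, 7, 97] [ 0.6183 -0.0401  0.02  ] depthpt [ 0.5877 -0.0313  0.1878]
top dish [292.5 215. ] [284, 213, 18, 5, 64] [ 0.6025 -0.0382  0.02  ] depthpt [ 0.5758 -0.0297  0.1753]
cap [0.6348 0.1133 0.105 ] [0.6162 0.1065 0.1934]
cap [0.6264 0.0367 0.105 ] [0.6085 0.0356 0.193 ]
top sill pix 3398
```

View pics/topc.png

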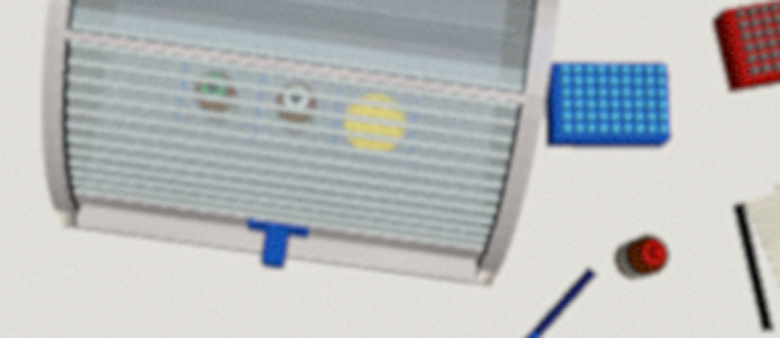

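The crop shows the shut door with the blue pull stem pointing forward over the pale sill; the dish is under the slats on the right, beside the white and green bottles. Next, the store's frame from the sill edge and the dish.

Run:
```python
from h import *
c=robot.calibration("top"); f=np.load("top0.npz"); W=np.load("topW.npy")
E=[]
for u in list(range(190,240))+list(range(272,332)):
    col=W[225:285,u]; z=col[:,2]; i=np.where((z>.02)&(z<.034))[0]
    if len(i): v=225+i.max()+.5; E.append(ray(c,u,v,.028)[:2])
E=np.array(E)
vx,vy,x0,y0=cv2.fitLine(E.astype(np.float32),cv2.DIST_HUBER,0,.001,.001).ravel()
print("sill dir",vx,vy,"pt",x0,y0,len(E)); 
yax=np.array([vx,vy])*np.sign(vy); xax=np.array([yax[1],-yax[0]]); yaw=np.arctan2(xax[1],xax[0])
print("yaw",yaw)
r=(E-[x0,y0])@xax; print("resid",r.std())
# dish both views
ds=np.array([.6271,-.0410]); dt=np.array([.626,-.0412])
dish=(ds+dt)/2
for s in(yaw,):
    O=dish-122e-3*xax+80e-3*yax; print("O from dish",O, "sill x in store", (np.array([x0,y0])-O)@xax)
# slats cylinder: pull points
m=(cv2.inRange(cv2.cvtColor(f["p"],cv2.COLOR_RGB2HSV),(105,120,60),(125,255,255))>0); m[:240]=0;m[270:]=0;m[:,:240]=0;m[:,275:]=0
P=W[m]; L=np.c_[(P[:,:2]-O)@xax,(P[:,:2]-O)@yax,P[:,2]]
for a in L[np.argsort(L[:,0])][::8]: print(a.round(4))
# silhouettes of cheeks: y extents of z>.05 pts in store frame
A=W.reshape(-1,3); A=A[(A[:,2]>.06)&(A[:,2]<.3)]; B=np.c_[(A[:,:2]-O)@xax,(A[:,:2]-O)@yax]; B=B[(B[:,0]>0)&(B[:,0]<.2)&(abs(B[:,1])<.24)]
print("y ext",np.percentile(B[:,1],[.3,1,99,99.7]))
```

```text
sill dir 0.11878069 0.9929205 pt 0.48537195 0.03924963 110
yaw -0.119061776
resid 0.0007454954058962822
O from dish [0.51491615 0.05282489] sill x in store -0.027722563574333295
[-0.1265 -0.0465  1.2953]
[-0.038   0.0056  0.0792]
[-0.036   0.0084  0.0811]
[-0.0334  0.0088  0.0789]
[-0.031  -0.0082  0.0782]
[-0.0289 -0.008   0.0822]
[-0.0262 -0.0075  0.0787]
[-0.0241 -0.0073  0.083 ]
[-0.0213 -0.0068  0.0792]
[-0.019  -0.0065  0.0798]
[-0.0159  0.0089  0.0779]
[-0.0137  0.0092  0.0798]
[-0.0117 -0.0029  0.0768]
[-0.0089 -0.0024  0.0731]
[-0.0073  0.0133  0.0607]
[-0.0062  0.0183  0.0678]
[-0.0055 -0.022   0.0671]
[-0.0049  0.0031  0.0758]
[-0.004  -0.0017  0.0741]
[-0.0033  0.0284  0.0751]
[-0.0026  0.0236  0.0745]
[-0.0014 -0.0039  0.076 ]
y ext [-0.21618036 -0.21318898  0.21218889  0.21523275]
```

```bash
cat >> h.py <<'E'
from scipy.spatial.transform import Rotation as Ro, Slerp
O=np.array([.5135,.053,0]); yaw=-.119; S=Ro.from_euler('z',yaw).as_matrix()
def st(x,y,z): return O+S@np.array([x,y,z])/1e3          # store mm -> world m
def rot(lean,yw=yaw): # tool x forward, y = -store y, z down, leaning back by lean deg
    return Ro.from_euler('z',yw).as_matrix()@np.diag([1.,-1,-1])@Ro.from_euler('y',lean,degrees=True).as_matrix()
def rows(P,R,n,extra=0):
    s=robot.observe(); p0=np.array(s["position"]);R0=np.array(s["ee_rot"])
    rv=Ro.from_matrix(R0.T@R).as_rotvec()/n
    for i in range(n):
        Ri=R0@Ro.from_rotvec(rv*i).as_matrix()
        print(np.r_[rv.round(3),(Ri.T@(P-p0)/n*100).round(2)].tolist())
    print("dist mm",np.linalg.norm(P-p0)*1e3,"deg",np.degrees(np.linalg.norm(rv*n)))
def tcp(g,R): return g+R[:,2]*.019
E
python3 - <<'E'
from h import *
rows(np.array([.40,.05,.2]),rot(40),12)
E
```

```text
[-0.015, 0.057, 0.04, 3.25, -4.36, 0.26]
[-0.015, 0.057, 0.04, 3.06, -4.49, 0.38]
[-0.015, 0.057, 0.04, 2.85, -4.62, 0.48]
[-0.015, 0.057, 0.04, 2.64, -4.73, 0.57]
[-0.015, 0.057, 0.04, 2.42, -4.84, 0.64]
[-0.015, 0.057, 0.04, 2.18, -4.94, 0.7]
[-0.015, 0.057, 0.04, 1.95, -5.03, 0.75]
[-0.015, 0.057, 0.04, 1.7, -5.12, 0.78]
[-0.015, 0.057, 0.04, 1.45, -5.19, 0.79]
[-0.015, 0.057, 0.04, 1.2, -5.25, 0.79]
[-0.015, 0.057, 0.04, 0.95, -5.31, 0.77]
[-0.015, 0.057, 0.04, 0.69, -5.35, 0.74]
dist mm 653.6988903412687 deg 48.73653137876442
```

```bash
python3 -m handwheel '[[[0,0,0.1,3.2,-4.4,0.2,6],[0,0,0.1,2.8,-4.7,0.2,6],[0,0,0.1,2.2,-5,0.2,6],[0,0,0.1,1.6,-5.2,0.2,6],[0,0,0.1,1.2,-5.3,0.2,6]]]'
python3 -m handwheel '[[[0,0,0,0.8,-5.4,0.2,6],[0,0.1,0,0.8,-5.4,0.2,6],[0,0.15,0,0.8,-5.4,0.3,6],[0,0.15,0,0.8,-5.4,0.3,6],[0,0.15,0,0.5,-5.4,0.3,6]]]'
python3 - <<'E'
from h import *
print(robot.observe()["joints"].round(3))
rows(np.array([.41,.064,.15]),rot(45),5)
E
```

```text
time: 0.72
position: [0.2956, -0.3147, 0.2207]
ee_rot: [[0.992, -0.127, -0.0], [-0.127, -0.992, 0.001], [-0.0, -0.001, -1.0]]
force: [0.8, 0.3, -0.5]
grip_width: 0.705
gripper_force: 0.0
time: 1.35
position: [0.3857, -0.0558, 0.2076]
ee_rot: [[0.849, -0.126, 0.513], [-0.109, -0.992, -0.063], [0.516, -0.002, -0.856]]
force: [10.6, -0.0, 6.7]
grip_width: 0.699
gripper_force: 0.0
[-0.464 -0.778  2.509  0.222  0.905  1.141]
[0.001, 0.049, -0.001, -0.44, -2.44, 1.08]
[0.001, 0.049, -0.001, -0.49, -2.44, 1.06]
[0.001, 0.049, -0.001, -0.54, -2.44, 1.04]
[0.001, 0.049, -0.001, -0.59, -2.44, 1.01]
[0.001, 0.049, -0.001, -0.63, -2.44, 0.98]
dist mm 135.1291191647154 deg 13.910206871131196
```

```bash
cat >> h.py <<'E'
def fk_ok(P,R): # estimated wrist clearance: returns J2,J3,J5 guesses
    w=P-.3*R[:,2]; r=np.sqrt(w[0]**2+w[1]**2-.07**2); z=w[2]-.234; D=np.hypot(r,z)
    J3=np.arccos((D*D-.445**2-.543**2)/(2*.445*.543)); J2=np.arctan2(r,z)-np.arctan2(.543*np.sin(J3),.445+.543*np.cos(J3))
    return np.round([J2,J3,np.arccos(-R[2,2])],2)
def arc(phi,rad=254): p=np.radians(phi); return st(217-rad*np.cos(p),0,8+rad*np.sin(p))
E
python3 - <<'E'
from h import *
R=rot(30); T=tcp(arc(13.5),R)
for P in(T-.07*R[:,2],T,tcp(arc(60),R)): print(P.round(4),fk_ok(P,R))
rows(T-.07*R[:,2],R,4)
s=robot.observe();print(fk_ok(s["position"],s["ee_rot"]))
E
```

```text
[0.4584 0.0596 0.1115] [-0.35  2.47  0.52]
[0.4932 0.0554 0.0508] [-0.13  2.44  0.52]
[0.6123 0.0412 0.2115] [-0.09  2.05  0.52]
[0.0, -0.005, -0.002, -0.01, -3.08, 2.81]
[0.0, -0.005, -0.002, 0.01, -3.08, 2.81]
[0.0, -0.005, -0.002, 0.03, -3.08, 2.81]
[0.0, -0.005, -0.002, 0.04, -3.08, 2.81]
dist mm 166.85156184323506 deg 1.1746826118142775
[-0.78  2.51  0.54]
```

```bash
python3 -m handwheel '[[[0,-0.005,0,0,-3.6,2,6],[0,-0.005,0,0,-3.6,2.4,6],[0,-0.005,0,0,-3.1,3.4,6],[0,-0.005,0,0,-2,3.4,6],[0,0,0,0,0,0,6]]]'
python3 - <<'E'
from h import *
R=rot(30); T=tcp(arc(13.5),R); rows(T,R,2); print(robot.observe()["joints"].round(3))
p,d,c=cam("scene"); cv2.imwrite("pics/s1.png",cv2.convertScaleAbs(cv2.resize(p[150:320,150:400],None,fx=3,fy=3)[...,::-1],alpha=1.5))
E
```

```text
time: 1.98
position: [0.4539, 0.0599, 0.107]
ee_rot: [[0.867, -0.12, 0.483], [-0.104, -0.993, -0.059], [0.487, 0.001, -0.873]]
force: [-0.5, -0.4, 0.6]
grip_width: 0.704
gripper_force: 0.0
[0.001, 0.007, -0.0, 0.36, -0.02, 3.41]
[0.001, 0.007, -0.0, 0.33, -0.01, 3.42]
dist mm 68.6339662168318 deg 0.8581649347642999
[ 0.026 -0.273  2.429 -0.154  0.487  1.834]
```

View pics/s1.png

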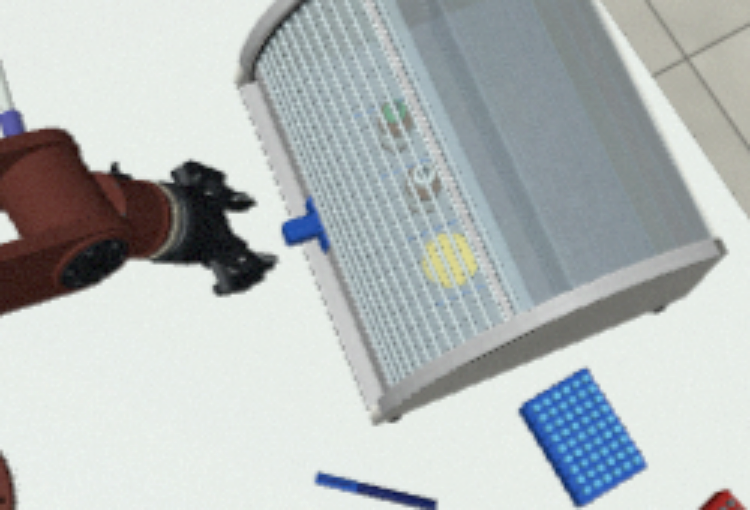

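The gripper (tips around 250,200 and 270,262) straddles the line of the blue pull (300,228), well aligned. Moving in and closing.

```bash
python3 -m handwheel '[[[0,0.007,0,0.35,0,2.4,6],[0,0.007,0,0.35,0,2.4,6],[0,0,0,0,0,2,6],[0,0,0,0,0,0,1],[0,0,0,0,0,0,1]]]' 30
python3 -m handwheel '[[[0,0,0,0,0,0,1],[0,0,0,0,0,0,1],[0,0,0,0,0,0,1]]]' 30
python3 - <<'E'
from h import *
s=robot.observe(); g=s["position"]-.019*s["ee_rot"][:,2]; print("grasp in store",(S.T@(g-O)*1e3).round(1),"cmd",(S.T@(arc(13.5)-O)*1e3).round(1),s["joints"].round(2))
R=s["ee_rot"]
# arc path shifts in tool frame, about estimated centre, fixed orientation
r=S.T@(g-O)*1e3; ph0=np.degrees(np.arctan2(r[2]-8,217-r[0])); rad=np.hypot(r[2]-8,217-r[0]); print(ph0,rad)
ph=np.linspace(ph0,ph0+48,11)
for a,b in zip(ph[:-1],ph[1:]): print(b.round(1),(R.T@(arc(b,rad)-arc(a,rad))*100).round(2))
E
```

```text
time: 2.65
position: [0.4971, 0.0547, 0.0582]
ee_rot: [[0.853, -0.124, 0.508], [-0.108, -0.992, -0.06], [0.511, -0.004, -0.859]]
force: [-9.7, 50.6, 4.3]
grip_width: 0.289
gripper_force: 24.9
time: 3.02
position: [0.4971, 0.0557, 0.0583]
ee_rot: [[0.852, -0.121, 0.508], [-0.106, -0.993, -0.059], [0.512, -0.004, -0.859]]
force: [-0.5, 13.0, -2.0]
grip_width: 0.268
gripper_force: 32.5
grasp in store [-26.3   0.7  74.6] cmd [-30.   -0.   67.3] [ 0.01 -0.04  2.37 -0.23  0.28  1.91]
15.317108462609278 252.2715507621169
20.1 [ 1.58 -0.01 -1.4 ]
24.9 [ 1.69 -0.01 -1.26]
29.7 [ 1.79 -0.01 -1.12]
34.5 [ 1.88 -0.01 -0.96]
39.3 [ 1.95 -0.01 -0.8 ]
44.1 [ 2.02 -0.01 -0.64]
48.9 [ 2.06 -0.01 -0.46]
53.7 [ 2.09 -0.01 -0.29]
58.5 [ 2.11 -0.01 -0.11]
63.3 [ 2.11 -0.01  0.06]
```

```bash
python3 -m handwheel '[[[0,0,0,1.6,-0.1,-1.4,1],[0,0,0,1.7,0,-1.25,1],[0,0,0,1.8,0,-1.1,1],[0,0,0,0,0,0,1]]]' 30
python3 - <<'E'
from h import *
s=robot.observe(); g=s["position"]-.019*s["ee_rot"][:,2]; r=S.T@(g-O)*1e3
print("grasp in store",r.round(1),np.degrees(np.arctan2(r[2]-8,217-r[0])),np.hypot(r[2]-8,217-r[0]),s["force"].round(1))
E
```

```text
time: 3.52
position: [0.5207, 0.0529, 0.1168]
ee_rot: [[0.855, -0.122, 0.505], [-0.106, -0.992, -0.06], [0.508, -0.002, -0.861]]
force: [-8.4, 7.0, 6.5]
grip_width: 0.277
gripper_force: 36.7
grasp in store [ -2.5   0.7 133.2] 29.69429975699878 252.69263158431443 [-8.4  7.   6.5]
```

```bash
python3 -m handwheel '[[[0,0,0,1.9,0,-0.95,1],[0,0,0,1.95,0,-0.8,1],[0,0,0,2,0,-0.65,1],[0,0,0,2.1,0,-0.45,1],[0,0,0,0,0,0,1]]]' 30
python3 - <<'E'
from h import *
s=robot.observe(); g=s["position"]-.019*s["ee_rot"][:,2]; r=S.T@(g-O)*1e3
print("grasp in store",r.round(1),np.degrees(np.arctan2(r[2]-8,217-r[0])),np.hypot(r[2]-8,217-r[0]),s["force"].round(1))
E
```

```text
time: 4.15
position: [0.5754, 0.0463, 0.1824]
ee_rot: [[0.853, -0.122, 0.507], [-0.107, -0.992, -0.06], [0.511, -0.003, -0.86]]
force: [0.8, 5.1, 1.1]
grip_width: 0.269
gripper_force: 35.5
grasp in store [ 52.6   0.6 198.8] 49.24382000210518 251.84798971663358 [0.8 5.1 1.1]
```

```bash
python3 -m handwheel '[[[0,0,0,2.1,0,-0.3,1],[0,0,0,2.1,0,-0.1,1],[0,0,0,1.2,0,0.05,1],[0,0,0,0.5,0,0.05,1],[0,0,0,0,0,0,1]]]' 30
python3 - <<'E'
from h import *
s=robot.observe(); g=s["position"]-.019*s["ee_rot"][:,2]; r=S.T@(g-O)*1e3
print("grasp in store",r.round(1),np.degrees(np.arctan2(r[2]-8,217-r[0])),np.hypot(r[2]-8,217-r[0]),s["force"].round(1))
E
```

```text
time: 4.78
position: [0.6232, 0.0405, 0.2144]
ee_rot: [[0.854, -0.122, 0.506], [-0.107, -0.993, -0.059], [0.509, -0.003, -0.861]]
force: [-2.8, 4.4, 1.8]
grip_width: 0.276
gripper_force: 37.2
grasp in store [100.7   0.6 230.7] 62.42846880808561 251.24735823865151 [-2.8  4.4  1.8]
```

```bash
python3 -m handwheel '[[[0,0,0,0.6,0,0.05,1],[0,0,0,0.5,0,0.05,1],[0,0,0,0,0,0,1]]]' 30
python3 - <<'E'
from h import *
s=robot.observe(); g=s["position"]-.019*s["ee_rot"][:,2]; r=S.T@(g-O)*1e3
print("grasp in store",r.round(1),np.degrees(np.arctan2(r[2]-8,217-r[0])),np.hypot(r[2]-8,217-r[0]),s["force"].round(1))
p,d,c=cam("scene"); cv2.imwrite("pics/s2.png",cv2.convertScaleAbs(cv2.resize(p[100:320,200:400],None,fx=2.7,fy=2.7)[...,::-1],alpha=1.5))
E
```

```text
time: 5.15
position: [0.6237, 0.0404, 0.214]
ee_rot: [[0.866, -0.122, 0.485], [-0.108, -0.992, -0.058], [0.488, -0.002, -0.873]]
force: [-39.2, 7.9, 20.8]
grip_width: 0.278
gripper_force: 48.9
grasp in store [101.6   0.6 230.6] 62.60293110380805 250.7166035426062 [-39.2   7.9  20.8]
```

View pics/s2.png

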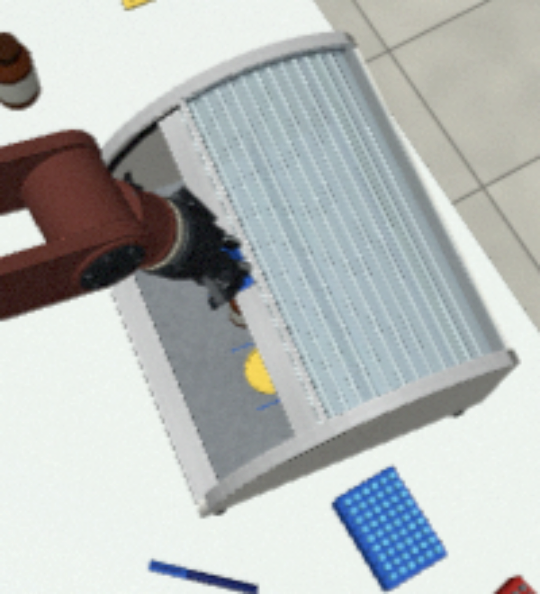

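The door is against its upper stop (44 N); the picture shows it fully up with the dish visible at (262,370). Releasing and backing out.

```bash
python3 -m handwheel '[[[0,0,0,-0.9,0,0,1],[0,0,0,0,0,0,5],[0,0,0,0,0,0,5],[0,0,0,0,0,-3,5],[0,0,0,0,0,-5,5]]]' 30
python3 - <<'E'
from h import *
g=np.array([.4918,-.3035,.043]); R=rot(45); T=tcp(g,R)
for P in (T-.09*R[:,2],T,T+[0,0,.08]): print(P,fk_ok(P,R))
rows(T-.10*R[:,2],R,8)
E
```

```text
time: 5.82
position: [0.5854, 0.0431, 0.2809]
ee_rot: [[0.855, -0.123, 0.503], [-0.107, -0.992, -0.062], [0.507, -0.0, -0.862]]
force: [-0.4, 0.6, 1.2]
grip_width: 0.587
gripper_force: 0.0
[ 0.44195047 -0.29753975  0.09320458] [-0.1   2.43  0.79]
[ 0.50514001 -0.305095    0.02956497] [0.16 2.33 0.79]
[ 0.50514001 -0.305095    0.10956497] [-0.02  2.31  0.79]
[0.0, 0.032, -0.0, -2.3, 4.45, 1.26]
[0.0, 0.032, -0.0, -2.34, 4.45, 1.19]
[0.0, 0.032, -0.0, -2.38, 4.45, 1.11]
[0.0, 0.032, -0.0, -2.42, 4.45, 1.04]
[0.0, 0.032, -0.0, -2.45, 4.44, 0.96]
[0.0, 0.032, -0.0, -2.48, 4.44, 0.88]
[0.0, 0.032, -0.0, -2.51, 4.44, 0.8]
[0.0, 0.032, -0.0, -2.54, 4.44, 0.71]
dist mm 413.18369535000716 deg 14.542639640427119
```

```bash
python3 -m handwheel '[[[0,0.03,0,-4,1,-1,6],[0,0.03,0,-4,4,0,6],[0,0.03,0,-3,5.2,0,6],[0,0.03,0,-2.2,5.4,1,6],[0,0.02,0,-2.2,5.4,1,6]]]'
python3 - <<'E'
from h import *
g=np.array([.4918,-.3035,.045]); R=rot(38); T=tcp(g,R)
print(robot.observe()["joints"].round(2))
for P in (T-.09*R[:,2],T,T+[0,0,.08],tcp(st(122,-80,60),R)): print(P,fk_ok(P,R))
rows(T-.10*R[:,2],R,4)
E
```

```text
time: 6.45
position: [0.4457, -0.1348, 0.1967]
ee_rot: [[0.781, -0.121, 0.613], [-0.095, -0.993, -0.076], [0.617, 0.001, -0.787]]
force: [1.2, -0.7, -0.3]
grip_width: 0.703
gripper_force: 0.0
[-0.66 -0.53  2.45  0.52  0.69  0.72]
[ 0.44839717 -0.29831054  0.10094876] [-0.11  2.35  0.66]
[ 0.50341484 -0.30488873  0.0300278 ] [0.14 2.28 0.66]
[ 0.50341484 -0.30488873  0.1100278 ] [-0.02  2.25  0.66]
[ 0.63675449 -0.04230672  0.0450278 ] [0.16 2.21 0.66]
[0.001, -0.001, -0.0, -1.03, 4.05, 1.98]
[0.001, -0.001, -0.0, -1.04, 4.05, 1.98]
[0.001, -0.001, -0.0, -1.04, 4.05, 1.98]
[0.001, -0.001, -0.0, -1.04, 4.05, 1.98]
dist mm 185.0327806008529 deg 0.20567413047374622
```

```bash
python3 -m handwheel '[[[0,0,0,-1.1,4.3,1.8,6],[0,0,0,-1.1,4.3,1.9,6],[0,0,0,-1.1,4.3,2,6],[0,0,0,-1,3.5,2.2,6],[0,0,0,0,0,0,6]]]'
python3 - <<'E'
from h import *
g=np.array([.4918,-.3035,.045]); R=rot(38); T=tcp(g,R)
print(robot.observe()["joints"].round(2)); rows(T,R,4)
for n in("top","scene"):
    p,d,c=cam(n); b,l=blobs(p,(0,120,70),(8,255,255),(380,235,420,280) if n=="top" else (285,305,330,350)); print(n,[(x[0],x[1],ray(c,*x[0],.09).round(4)) for x in b])
E
```

```text
time: 7.08
position: [0.4395, -0.2999, 0.1043]
ee_rot: [[0.785, -0.125, 0.607], [-0.101, -0.992, -0.074], [0.611, -0.004, -0.792]]
force: [-0.5, -0.4, -0.6]
grip_width: 0.698
gripper_force: 0.0
[-1.02 -0.04  2.31  0.92  0.64 -0.01]
[0.0, 0.001, -0.002, 0.13, -0.07, 2.45]
[0.0, 0.001, -0.002, 0.13, -0.07, 2.45]
[0.0, 0.001, -0.002, 0.13, -0.07, 2.45]
[0.0, 0.001, -0.002, 0.12, -0.07, 2.45]
dist mm 98.13042674781458 deg 0.5457825994087364
top [(array([401. , 257.1]), [397, 252, 9, 11, 81], array([ 0.4911, -0.3033,  0.09  ]))]
scene [(array([306.7, 327.6]), [303, 324, 8, 8, 53], array([ 0.4931, -0.3051,  0.09  ]))]
```

```bash
python3 -m handwheel '[[[0,0,0,0.15,0,3,6],[0,0,0,0.15,0,3,6],[0,0,0,0.15,-0.1,2.4,6],[0,0,0,0.05,-0.1,1.4,6],[0,0,0,0,0,0,6]]]'
python3 -m handwheel '[[[0,0,0,0,0,0,4.5],[0,0,0,0,0,0,3.5],[0,0,0,0,0,0,3],[0,0,0,0,0,0,3],[0,0,0,0,0,0,3]]]' 25
python3 - <<'E'
from h import *
s=robot.observe(); print(s["position"]-.019*s["ee_rot"][:,2],s["joints"].round(2))
p,d,c=cam("scene"); cv2.imwrite("pics/s3.png",cv2.convertScaleAbs(cv2.resize(p[220:370,220:370],None,fx=3.6,fy=3.6)[...,::-1],alpha=1.5))
E
```

```text
time: 7.8
position: [0.5049, -0.3013, 0.0325]
ee_rot: [[0.784, -0.118, 0.61], [-0.094, -0.993, -0.071], [0.614, -0.002, -0.79]]
force: [-0.1, -0.1, 1.2]
grip_width: 0.702
gripper_force: 0.0
time: 8.43
position: [0.5047, -0.3029, 0.0332]
ee_rot: [[0.783, -0.121, 0.611], [-0.096, -0.993, -0.073], [0.615, -0.002, -0.789]]
force: [-3.2, 1.2, 8.3]
grip_width: 0.458
gripper_force: 26.0
[ 0.4930527  -0.30154976  0.04822112] [-0.89  0.23  2.21  1.18  0.48 -0.21]
```

View pics/s3.png

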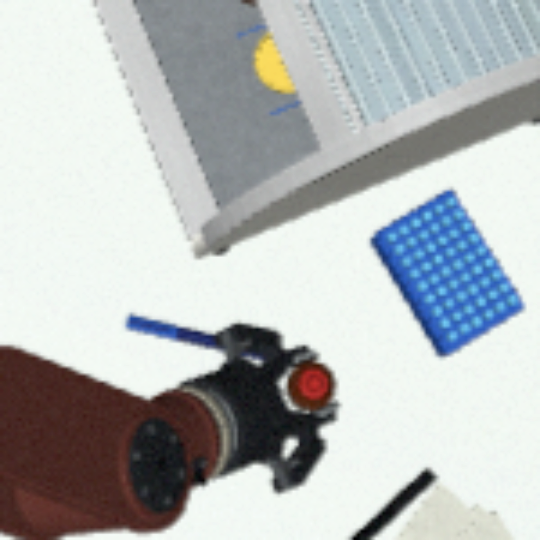

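The bottle is held: red bulb at (314,384) between the pads; the dish is partly visible at (275,65). Lifting and crossing over the right cheek.

Run:
```python
from h import *
R=rot(38); 
for q in((45,-80,250),(45,-80,80),(122,-80,72)):
    P=tcp(st(*q),R); print(P.round(4),fk_ok(P,R))
s=robot.observe(); R=s["ee_rot"];p=s["position"]
A=np.array([.505,-.303,.235]); print("up/100mm",(R.T@[0,0,10]).round(2),"to A",(R.T@(A-p)*100).round(2)); B=tcp(st(45,-80,250),R); print("A->B",(R.T@(B-A)*100).round(2))
```

```text
[ 0.5603 -0.0332  0.235 ] [-0.32  2.24  0.66]
[ 0.5603 -0.0332  0.065 ] [-0.05  2.38  0.66]
[ 0.6368 -0.0423  0.057 ] [0.14 2.21 0.66]
up/100mm [ 6.15 -0.02 -7.88] to A [ 12.43  -0.04 -15.89]
A->B [  1.73 -27.45   1.42]
```

```bash
python3 -m handwheel '[[[0,0,0,1.2,0,-1.6,3],[0,0,0,2.5,0,-3.2,3],[0,0,0,3,0,-3.8,3],[0,0,0,3,0,-3.8,3],[0,0,0,2.7,0,-3.5,3]]]' 25
python3 -m handwheel '[[[0,0,0,0,-1,0,3],[0,0,0,0.2,-3,0.1,3],[0,0,0,0.2,-4,0.2,3],[0,0,0,0.2,-4,0.2,3],[0,0,0,0.2,-4,0.2,3]]]' 25
python3 - <<'E'
from h import *
s=robot.observe(); R=s["ee_rot"];p=s["position"]; print(s["joints"].round(2),s["grip_width"])
rows(tcp(st(45,-80,250),rot(38)),rot(38),4)
E
```

```text
time: 9.1
position: [0.5037, -0.3025, 0.2345]
ee_rot: [[0.785, -0.121, 0.608], [-0.097, -0.993, -0.072], [0.612, -0.002, -0.791]]
force: [1.4, -1.3, -1.0]
grip_width: 0.457
gripper_force: 25.8
time: 9.72
position: [0.5325, -0.143, 0.2297]
ee_rot: [[0.787, -0.12, 0.605], [-0.098, -0.993, -0.07], [0.609, -0.005, -0.793]]
force: [0.2, -0.3, -0.8]
grip_width: 0.456
gripper_force: 25.8
[-0.53 -0.31  2.24  0.42  0.64  0.9 ] 0.45582558054637323
[-0.001, 0.002, -0.001, 0.36, -2.81, 0.12]
[-0.001, 0.002, -0.001, 0.36, -2.81, 0.12]
[-0.001, 0.002, -0.001, 0.36, -2.81, 0.12]
[-0.001, 0.002, -0.001, 0.37, -2.81, 0.12]
dist mm 113.42411147757387 deg 0.5406180831927513
```

```bash
python3 -m handwheel '[[[0,0,0,0.4,-3.5,0.1,3],[0,0,0,0.4,-3.5,0.1,3],[0,0,0,0.4,-2.8,0.1,3],[0,0,0,0.2,-1.4,0.1,3],[0,0,0,0,0,0,3]]]' 25
python3 -m handwheel '[[[0,0,0,-1,0,1.3,3],[0,0,0,-2.2,0,2.8,3],[0,0,0,-2.2,0,2.8,3],[0,0,0,-1.5,0,1.9,3],[0,0,0,0,0,0,3]]]' 25
python3 - <<'E'
from h import *
s=robot.observe(); R=s["ee_rot"];p=s["position"]; print(s["joints"].round(2),s["grip_width"]); print("grasp store",(S.T@(p-.019*R[:,2]-O)*1e3).round(1))
for n in("scene","top"):
    p,d,c=cam(n); np.savez(n+"4.npz",p=p,d=d)
    cv2.imwrite(f"pics/{n}4.png",cv2.convertScaleAbs(cv2.resize(p[150:300,220:370] if n=="scene" else p[140:280,210:370],None,fx=3.6,fy=3.6)[...,::-1],alpha=1.5))
E
```

```text
time: 10.35
position: [0.5595, -0.0341, 0.2357]
ee_rot: [[0.787, -0.118, 0.605], [-0.095, -0.993, -0.069], [0.609, -0.003, -0.793]]
force: [-0.2, 0.2, -1.5]
grip_width: 0.457
gripper_force: 25.8
time: 10.98
position: [0.557, -0.0353, 0.1222]
ee_rot: [[0.789, -0.121, 0.602], [-0.099, -0.993, -0.071], [0.606, -0.004, -0.796]]
force: [0.7, 0.2, -0.9]
grip_width: 0.458
gripper_force: 25.8
[-0.23 -0.1   2.31  0.23  0.29  1.27] 0.45827300706980983
grasp store [ 42.2 -82.6 137.3]
```

View pics/scene4.png

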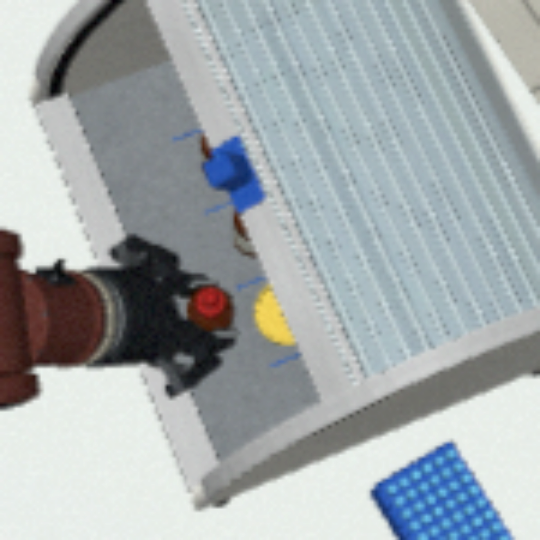

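View pics/top4.png

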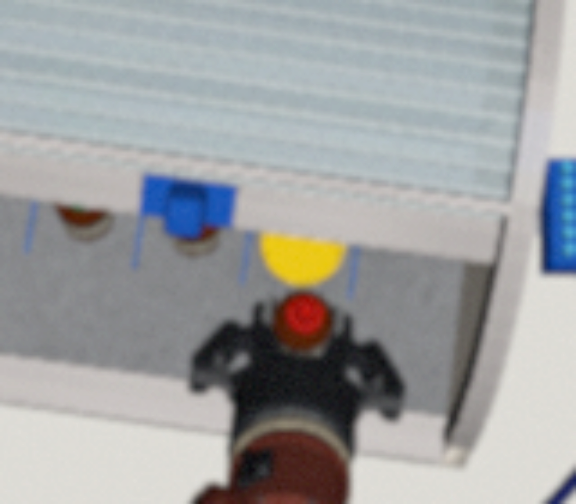

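The top crop shows the yellow dish (302,258) partly behind the lead rail, straight ahead of the held bottle's bulb (306,314); neighbours undisturbed. Measuring the bulb and the dish.

```bash
cat > m.py <<'E'
from h import *
from scipy.optimize import least_squares
B=[];Ep=[];C=[]
for n in("scene","top"):
    f=np.load(n+"4.npz");p=f["p"];c=robot.calibration(n);C.append(c)
    b,l=blobs(p,(0,150,60),(8,255,255),(265,220,295,245) if n=="scene" else (280,215,310,240)); b=max(b,key=lambda x:x[1][4]); B.append(b[0]); print(n,b)
    b,l=blobs(p,(20,100,90),(35,255,255),(285,220,310,255) if n=="scene" else (278,200,312,225)); i=max(range(len(b)),key=lambda k:b[k][1][4]); print(b[i])
    m=(cv2.inRange(cv2.cvtColor(p,cv2.COLOR_RGB2HSV),(20,100,90),(35,255,255))); k=np.zeros_like(m); x,y,w,h,_=b[i][1]; k[y:y+h,x:x+w]=m[y:y+h,x:x+w]
    ct=max(cv2.findContours(k,cv2.RETR_EXTERNAL,cv2.CHAIN_APPROX_NONE)[0],key=len)[:,0].astype(float)
    W=np.array([ray(c,u,v,.02)[:2] for u,v in ct]); L=(W-O[:2])@S[:2,:2]*1e3
    e=L[L[:,0]<L[:,0].min()+18]; Ep.append(e)
    for nm,E in((n,e),):
        r=least_squares(lambda q:np.hypot(*(E-q).T)-30.5,E.mean(0)+[20,0],loss="soft_l1"); print("dish store",r.x.round(1),len(E),np.sqrt((r.fun**2).mean()).round(2))
P=two(B[0],B[1],C[0],C[1]); print("bulb/cap pt store",(S.T@(P-O)*1e3).round(1))
E
python3 m.py
```

```text
scene (array([277.9, 233.4]), [274, 230, 9, 8, 58])
(array([295.1, 238.2]), [291, 229, 11, 17, 104])
dish store [123.1 -80.6] 18 0.79
top (array([294.3, 227.2]), [289, 222, 12, 12, 119])
(array([293. , 211.4]), [282, 205, 24, 15, 262])
dish store [119.9 -80. ] 23 0.7
bulb/cap pt store [ 44.1 -83.7 176.2]
```

Run:
```python
from h import *
R=np.array(robot.observe()["ee_rot"])
for v in((0,0,-58),(78,3,0),(0,0,-15)): print(v,(R.T@(S@np.array(v))/10).round(2))
```

```text
(0, 0, -58) [-3.55  0.02  4.58]
(78, 3, 0) [ 6.16 -0.32  4.78]
(0, 0, -15) [-0.92  0.    1.19]
```

```bash
python3 -m handwheel '[[[0,0,0,-0.9,0,1.2,3],[0,0,0,-1.4,0,1.7,3],[0,0,0,-1.2,0,1.6,3],[0,0,0,0,0,0,3]]]' 25
python3 -m handwheel '[[[0,0,0,1,-0.05,0.8,3],[0,0,0,1.8,-0.1,1.4,3],[0,0,0,1.8,-0.1,1.4,3],[0,0,0,1.5,-0.05,1.2,3],[0,0,0,0,0,0,3]]]' 25
python3 - <<'E'
from h import *
s=robot.observe(); R=s["ee_rot"];p=s["position"]; g=S.T@(p-.019*R[:,2]-O)*1e3; print("grasp store",g.round(1), "joints",s["joints"].round(2))
v=np.array([120.5,-79.7,63.5])-g; print(v.round(1),(R.T@(S@v)/10).round(2), Ro.from_matrix(R.T@rot(37.6)).as_rotvec().round(3))
E
```

```text
time: 11.58
position: [0.5604, -0.0352, 0.0697]
ee_rot: [[0.785, -0.121, 0.608], [-0.098, -0.993, -0.071], [0.612, -0.003, -0.791]]
force: [-0.2, -0.4, -1.9]
grip_width: 0.459
gripper_force: 25.8
time: 12.2
position: [0.6418, -0.0423, 0.0725]
ee_rot: [[0.781, -0.12, 0.613], [-0.096, -0.993, -0.073], [0.618, -0.002, -0.786]]
force: [-0.2, 0.0, -1.0]
grip_width: 0.46
gripper_force: 25.8
grasp store [127.  -79.4  87.5] joints [-0.2   0.19  2.14  0.33  0.16  1.19]
[ -6.5  -0.3 -24. ] [-1.99  0.03  1.49] [-0.001 -0.01  -0.002]
```

J5 is close to its lower limit (0.16 against 0.13), so I yaw the upright bottle slightly about its own axis before lowering it.

```bash
python3 -m handwheel '[[[0.03,0,-0.04,-0.4,-0.06,-0.3,3],[0.03,0,-0.04,-0.1,-0.06,-0.2,3],[0.03,0,-0.04,0,-0.06,0,3],[0,0,0,0,0,0,3]]]' 25
python3 - <<'E'
from h import *
s=robot.observe(); R=s["ee_rot"];p=s["position"]; g=S.T@(p-.019*R[:,2]-O)*1e3; print("grasp store",g.round(1), "joints",s["joints"].round(3))
v=np.array([120.5,-79.7,63.5])-g; print(v.round(1),(R.T@(S@v)/10).round(2), Ro.from_matrix(R.T@rot(37.6,.031)).as_rotvec().round(3))
E
```

```text
time: 12.7
position: [0.6313, -0.0396, 0.071]
ee_rot: [[0.789, 0.026, 0.614], [0.021, -1.0, 0.016], [0.614, -0.0, -0.789]]
force: [-0.9, -0.1, -0.5]
grip_width: 0.457
gripper_force: 25.8
grasp store [116.5 -79.7  86. ] joints [-0.257  0.179  2.156  0.815  0.239  0.544]
[  4.   -0.  -22.5] [-1.06  0.06  2.02] [ 0.003 -0.005 -0.004]
```

```bash
python3 -m handwheel '[[[0,0,0,-0.4,0,0.7,3],[0,0,0,-0.4,0,0.7,3],[0,0,0,-0.15,0,0.35,3],[0,0,0,0,0,0,3]]]' 25
python3 - <<'E'
from h import *
s=robot.observe(); R=s["ee_rot"];p=s["position"]; g=S.T@(p-.019*R[:,2]-O)*1e3; print("grasp store",g.round(1), "joints",s["joints"].round(3))
v=np.array([120.5,-79.7,63])-g; print(v.round(1),(R.T@(S@v)/10).round(2), s["force"].round(1),Ro.from_matrix(R.T@rot(37.6,.031)).as_rotvec().round(3))
E
```

```text
time: 13.2
position: [0.6343, -0.0388, 0.0504]
ee_rot: [[0.79, 0.028, 0.612], [0.022, -1.0, 0.017], [0.613, -0.001, -0.79]]
force: [-0.3, 0.1, -1.6]
grip_width: 0.457
gripper_force: 25.8
grasp store [119.3 -78.5  65.4] joints [-0.254  0.231  2.149  0.958  0.21   0.398]
[ 1.2 -1.2 -2.4] [-0.07  0.14  0.25] [-0.3  0.1 -1.6] [ 0.002 -0.003 -0.003]
```

```bash
python3 -m handwheel '[[[0,0,0,-0.05,0.1,0.2,3],[0,0,0,0,0,0,3]]]' 25
python3 -m handwheel '[[[0,0,0,-0.06,0,0.08,3],[0,0,0,0,0,0,3]]]' 25
python3 -c "
from h import *
s=robot.observe(); R=s['ee_rot'];p=s['position']; g=S.T@(p-.019*R[:,2]-O)*1e3; print('grasp store',g.round(1),s['force'].round(1))"
```

```text
time: 13.45
position: [0.6355, -0.04, 0.0488]
ee_rot: [[0.79, 0.028, 0.613], [0.022, -1.0, 0.017], [0.613, -0.0, -0.79]]
force: [-1.0, 0.5, -0.2]
grip_width: 0.462
gripper_force: 25.8
time: 13.7
position: [0.6359, -0.0401, 0.0483]
ee_rot: [[0.789, 0.028, 0.614], [0.022, -1.0, 0.017], [0.614, -0.0, -0.789]]
force: [-0.8, 0.5, 1.3]
grip_width: 0.459
gripper_force: 26.0
grasp store [121.  -79.6  63.3] [-0.8  0.5  1.3]
```

```bash
python3 -m handwheel '[[[0,0,0,-0.08,0,0.1,3],[0,0,0,0,0,0,3]]]' 25
python3 -c "
from h import *
s=robot.observe(); R=s['ee_rot'];p=s['position']; g=S.T@(p-.019*R[:,2]-O)*1e3; print('grasp store',g.round(1),s['force'].round(1))"
```

```text
time: 13.95
position: [0.6368, -0.0402, 0.0483]
ee_rot: [[0.788, 0.028, 0.615], [0.022, -1.0, 0.017], [0.616, 0.0, -0.788]]
force: [-3.2, 0.2, 6.8]
grip_width: 0.457
gripper_force: 26.5
grasp store [121.9 -79.6  63.3] [-3.2  0.2  6.8]
```

```bash
python3 -m handwheel '[[[0,0,0,0,0,0,4.3],[0,0,0,0,0,0,4.8],[0,0,0,0,0,0,5.2],[0,0,0,0,0,0,5.2]]]' 25
python3 -m handwheel '[[[0,0,0,0,0,-1,5.2],[0,0,0,0,0,-2,5.2],[0,0,0,0,0,-3.5,5.2],[0,0,0,0,0,-4,5.2],[0,0,0,0,0,-4,5.2]]]'
python3 - <<'E'
from h import *
print(robot.observe()["joints"].round(2))
for n in("scene","top"):
    p,d,c=cam(n); b,l=blobs(p,(0,150,50),(8,255,255),(270,200,330,260) if n=="scene" else (270,190,320,240),4); print(n,[(x[0],x[1],(S.T@(ray(c,*x[0],.105)-O)*1e3).round(1)) for x in b])
p,d,c=cam("top");cv2.imwrite("pics/t5.png",cv2.convertScaleAbs(cv2.resize(p[140:280,210:370],None,fx=3.6,fy=3.6)[...,::-1],alpha=1.5))
E
```

```text
time: 14.45
position: [0.635, -0.0399, 0.046]
ee_rot: [[0.79, 0.028, 0.612], [0.022, -1.0, 0.018], [0.612, -0.001, -0.79]]
force: [-0.2, -0.1, -0.5]
grip_width: 0.613
gripper_force: 0.0
time: 15.08
position: [0.5454, -0.0424, 0.1614]
ee_rot: [[0.79, 0.028, 0.612], [0.022, -1.0, 0.017], [0.612, -0.0, -0.791]]
force: [0.4, 0.8, -0.2]
grip_width: 0.609
gripper_force: 0.0
[-0.33 -0.21  2.31  0.5   0.46  0.83]
scene []
top [(array([293.1, 207.7]), [291, 207, 5, 3, 7], array([102.5, -76.8, 105. ]))]
```

View pics/t5.png

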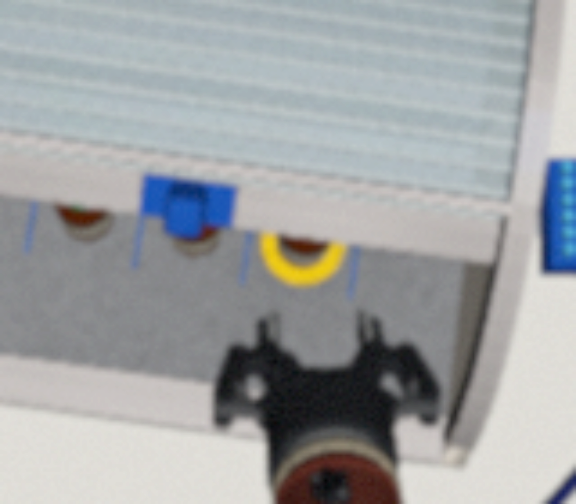

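The bottle stands in the dish (yellow ring around its base at 302,258) and the gripper is clear. Now up and over to the pull.

Run:
```python
from h import *
R=rot(30); T=tcp(arc(61,252),R)-.09*R[:,2]; s=robot.observe(); p=s["position"]; R0=s["ee_rot"]
A=p+[0,0,.13]; print("A",(R0.T@(A-p)*100).round(2),fk_ok(A,R0),fk_ok(T,R),T)
rv=Ro.from_matrix(R0.T@R).as_rotvec(); print(rv.round(3),"A->T in R0",(R0.T@(T-A)*100).round(2))
```

```text
A [  8.02   0.02 -10.23] [-0.4   2.18  0.66] [-0.25  2.03  0.52] [0.5724084  0.04595662 0.28989197]
[-0.081 -0.141  0.122] A->T in R0 [ 1.97 -8.82  1.98]
```

```bash
python3 -m handwheel '[[[0,0,0,2.4,0,-3.1,6],[0,0,0,2.8,0,-3.6,6],[0,0,0,2.8,0,-3.5,6],[-0.03,-0.05,0.04,0.4,-2,0.4,6],[-0.03,-0.05,0.04,0.6,-3,0.5,6]]]'
python3 -m handwheel '[[[-0.02,-0.04,0.04,0.6,-3,0.5,6],[0,0,0,0.3,-0.8,0.3,6],[0,0,0,0,0,0,6]]]'
python3 - <<'E'
from h import *
R=rot(30); T=tcp(arc(61,252),R); rows(T-.05*R[:,2],R,2); rows(T,R,3)
E
```

```text
time: 15.85
position: [0.5612, 0.0074, 0.2886]
ee_rot: [[0.846, -0.075, 0.528], [-0.062, -0.997, -0.042], [0.529, 0.003, -0.848]]
force: [0.5, 0.1, -0.8]
grip_width: 0.703
gripper_force: 0.0
time: 16.23
position: [0.5752, 0.0448, 0.2848]
ee_rot: [[0.864, -0.114, 0.491], [-0.099, -0.993, -0.056], [0.494, 0.0, -0.87]]
force: [0.7, 0.1, -0.3]
grip_width: 0.7
gripper_force: 0.0
[-0.001, 0.004, 0.002, 0.01, -0.04, 1.7]
[-0.001, 0.004, 0.002, 0.01, -0.04, 1.7]
dist mm 34.09897938874132 deg 0.4846682442320316
[-0.001, 0.002, 0.001, 0.02, -0.02, 2.8]
[-0.001, 0.002, 0.001, 0.01, -0.02, 2.8]
[-0.001, 0.002, 0.001, 0.01, -0.03, 2.8]
dist mm 84.09300146166463 deg 0.4846682442320317
```

```bash
python3 -m handwheel '[[[0,0,0,0,-0.05,2.8,6],[0,0,0,0,0,2.8,6],[0,0,0,0,0,1.9,6],[0,0,0,0,0,0.9,6],[0,0,0,0,0,0,6]]]'
python3 -m handwheel '[[[0,0,0,0,0,0,1],[0,0,0,0,0,0,1],[0,0,0,0,0,0,1],[0,0,0,0,0,0,1]]]' 30
python3 - <<'E'
from h import *
s=robot.observe(); g=s["position"]-.019*s["ee_rot"][:,2]; R=s["ee_rot"]; r=S.T@(g-O)*1e3; ph0=np.degrees(np.arctan2(r[2]-8,217-r[0])); rad=np.hypot(r[2]-8,217-r[0]); print(r.round(1),ph0,rad)
ph=np.linspace(ph0,ph0-50,11)
for a,b in zip(ph[:-1],ph[1:]): print(b.round(1),(R.T@(arc(b,rad)-arc(a,rad))*100).round(2))
E
```

```text
time: 16.85
position: [0.6164, 0.0391, 0.2129]
ee_rot: [[0.863, -0.117, 0.492], [-0.102, -0.993, -0.058], [0.495, -0.0, -0.869]]
force: [0.3, 0.1, -0.1]
grip_width: 0.706
gripper_force: 0.0
time: 17.35
position: [0.6175, 0.0412, 0.2155]
ee_rot: [[0.861, -0.116, 0.495], [-0.101, -0.993, -0.056], [0.499, -0.002, -0.867]]
force: [-2.0, 5.2, 3.2]
grip_width: 0.272
gripper_force: 32.2
[ 95.2   0.6 232. ] 61.462704061972126 254.97961582228626
56.5 [-2.22 -0.    0.04]
51.5 [-2.21 -0.    0.24]
46.5 [-2.18 -0.    0.43]
41.5 [-2.14 -0.    0.62]
36.5 [-2.07 -0.    0.8 ]
31.5 [-2.    0.    0.98]
26.5 [-1.9   0.    1.15]
21.5 [-1.8   0.    1.31]
16.5 [-1.68  0.    1.46]
11.5 [-1.54  0.    1.6 ]
```

```bash
python3 -m handwheel '[[[0,0,0,-2.2,0,0.04,1],[0,0,0,-2.2,0,0.25,1],[0,0,0,-2.2,0,0.45,1],[0,0,0,-2.15,0,0.6,1],[0,0,0,0,0,0,1]]]' 30
python3 - <<'E'
from h import *
s=robot.observe(); g=s["position"]-.019*s["ee_rot"][:,2]; R=s["ee_rot"]; r=S.T@(g-O)*1e3; ph0=np.degrees(np.arctan2(r[2]-8,217-r[0])); rad=np.hypot(r[2]-8,217-r[0]); print(r.round(1),ph0,rad,s["force"].round(1))
ph=np.linspace(ph0,11.5,7)
for a,b in zip(ph[:-1],ph[1:]): print(b.round(1),(R.T@(arc(b,254)-arc(a,254))*100).round(2),fk_ok(tcp(arc(b,254),R),R))
E
```

```text
time: 17.98
position: [0.5487, 0.0496, 0.1602]
ee_rot: [[0.86, -0.115, 0.497], [-0.101, -0.993, -0.055], [0.5, -0.003, -0.866]]
force: [-1.1, 6.9, 1.5]
grip_width: 0.272
gripper_force: 38.2
[ 25.9   0.7 176.7] 41.43655050278808 254.90552095575907 [-1.1  6.9  1.5]
36.4 [-2.06  0.    0.79] [-0.19  2.28  0.52]
31.5 [-1.99  0.    0.97] [-0.2   2.32  0.52]
26.5 [-1.89  0.    1.14] [-0.19  2.36  0.52]
21.5 [-1.79  0.    1.3 ] [-0.18  2.4   0.52]
16.5 [-1.67  0.    1.45] [-0.15  2.42  0.52]
11.5 [-1.54  0.    1.59] [-0.11  2.45  0.52]
```

```bash
python3 -m handwheel '[[[0,0,0,-2.05,0,0.8,1],[0,0,0,-2,0,0.95,1],[0,0,0,-1.9,0,1.15,1],[0,0,0,-1.8,0,1.3,1],[0,0,0,0,0,0,1]]]' 30
python3 - <<'E'
from h import *
s=robot.observe(); g=s["position"]-.019*s["ee_rot"][:,2]; R=s["ee_rot"]; r=S.T@(g-O)*1e3; ph0=np.degrees(np.arctan2(r[2]-8,217-r[0])); rad=np.hypot(r[2]-8,217-r[0]); print(r.round(1),ph0,rad,s["force"].round(1),s["joints"].round(2))
ph=np.linspace(ph0,11,5)
for a,b in zip(ph[:-1],ph[1:]): print(b.round(1),(R.T@(arc(b,254)-arc(a,254))*100).round(2))
E
```

```text
time: 18.6
position: [0.5041, 0.0549, 0.0852]
ee_rot: [[0.859, -0.115, 0.499], [-0.101, -0.993, -0.055], [0.502, -0.004, -0.865]]
force: [6.1, 8.6, -6.6]
grip_width: 0.277
gripper_force: 39.0
[-19.1   0.7 101.6] 21.636848781720836 253.9816005500625 [ 6.1  8.6 -6.6] [ 0.   -0.09  2.34 -0.16  0.37  1.82]
19.0 [-0.91  0.    0.75]
16.3 [-0.87  0.    0.79]
13.7 [-0.84  0.    0.83]
11.0 [-0.8   0.    0.87]
```

```bash
python3 -m handwheel '[[[0,0,0,-0.9,0,0.75,1],[0,0,0,-0.9,0,0.8,1],[0,0,0,-0.85,0,0.85,1],[0,0,0,-0.4,0,0.4,1],[0,0,0,0,0,0,1]]]' 30
python3 - <<'E'
from h import *
s=robot.observe(); g=s["position"]-.019*s["ee_rot"][:,2]; R=s["ee_rot"]; r=S.T@(g-O)*1e3; ph0=np.degrees(np.arctan2(r[2]-8,217-r[0])); rad=np.hypot(r[2]-8,217-r[0]); print(r.round(1),ph0,rad,s["force"].round(1),s["joints"].round(2),R[:,2])
ph=np.linspace(ph0,10,3)
for a,b in zip(ph[:-1],ph[1:]): print(b.round(1),(R.T@(arc(b,254)-arc(a,254))*100).round(2))
E
```

```text
time: 19.23
position: [0.4924, 0.0564, 0.0465]
ee_rot: [[0.858, -0.115, 0.5], [-0.101, -0.993, -0.055], [0.503, -0.003, -0.864]]
force: [4.0, 9.7, -3.5]
grip_width: 0.272
gripper_force: 40.1
[-30.9   0.7  62.9] 12.496351064395444 253.89377833855974 [ 4.   9.7 -3.5] [ 0.01 -0.02  2.38 -0.23  0.26  1.9 ] [ 0.49998331 -0.0550139  -0.86428592]
11.2 [-0.37  0.    0.41]
10.0 [-0.36  0.    0.42]
```

```bash
python3 -m handwheel '[[[0,0,0,-0.4,0,0.4,1],[0,0,0,-0.4,0,0.45,1],[0,0,0,0,0,0,1]]]' 30
python3 - <<'E'
from h import *
s=robot.observe(); g=s["position"]-.019*s["ee_rot"][:,2]; R=s["ee_rot"]; r=S.T@(g-O)*1e3; ph0=np.degrees(np.arctan2(r[2]-8,217-r[0])); rad=np.hypot(r[2]-8,217-r[0]); print(r.round(1),ph0,rad,s["force"].round(1),s["joints"].round(2))
E
```

```text
time: 19.6
position: [0.4915, 0.0565, 0.0377]
ee_rot: [[0.856, -0.114, 0.503], [-0.1, -0.993, -0.056], [0.506, -0.003, -0.862]]
force: [-9.5, 7.7, 20.3]
grip_width: 0.274
gripper_force: 45.4
[-31.9   0.8  54.1] 10.49075881156025 253.14605510104093 [-9.5  7.7 20.3] [ 0.01  0.    2.38 -0.26  0.23  1.94]
```

```bash
python3 -m handwheel '[[[0,0,0,-0.2,0,0.15,1],[0,0,0,0,0,0,1]]]' 30
python3 -m handwheel '[[[0,0,0,0.25,0,-0.25,1],[0,0,0,0,0,0,6],[0,0,0,0,0,0,6],[0,0,0,0,0,-2,6],[0,0,0,0,0,-3,6]]]' 30
python3 -m handwheel '[[[0,0,0,0,0,-3,6],[0,0,0,0,2,-3,6],[0,0,0,0,5,-1,6],[0,0,0,0,5,0,6],[0,0,0,0,5,0,6]]]' 30
python3 - <<'E'
from h import *
print(robot.observe()["joints"].round(2))
p,d,c=cam("top"); W=pts(d,c)
m=cv2.inRange(cv2.cvtColor(p,cv2.COLOR_RGB2HSV),(105,120,60),(125,255,255))>0; m[:240]=0;m[275:]=0;m[:,:240]=0;m[:,275:]=0
L=(W[m]-O)@S*1e3; L=L[L[:,2]<300]
for lo,hi in((-45,-30),(-30,-20),(-20,-10),(-10,5)): q=L[(L[:,0]>lo)&(L[:,0]<hi)]; print(lo,len(q),np.median(q,0).round(1))
L0=(np.load("topW.npy")[(lambda p:(cv2.inRange(cv2.cvtColor(p,cv2.COLOR_RGB2HSV),(105,120,60),(125,255,255))>0)&(np.indices(m.shape)[0]>240)&(np.indices(m.shape)[0]<275)&(np.indices(m.shape)[1]>240)&(np.indices(m.shape)[1]<275))(np.load("top0.npz")["p"])]-O)@S*1e3
for lo,hi in((-45,-30),(-30,-20),(-20,-10),(-10,5)): q=L0[(L0[:,0]>lo)&(L0[:,0]<hi)]; print("before",lo,len(q),np.median(q,0).round(1))
cv2.imwrite("pics/t6.png",cv2.convertScaleAbs(cv2.resize(p[150:290,160:420],None,fx=3,fy=3)[...,::-1],alpha=1.5))
E
```

```text
time: 19.85
position: [0.4916, 0.0565, 0.0375]
ee_rot: [[0.855, -0.114, 0.506], [-0.1, -0.993, -0.056], [0.509, -0.003, -0.861]]
force: [-24.8, 5.9, 43.7]
grip_width: 0.276
gripper_force: 49.5
time: 20.48
position: [0.4605, 0.0579, 0.0764]
ee_rot: [[0.864, -0.117, 0.49], [-0.101, -0.993, -0.058], [0.493, 0.0, -0.87]]
force: [0.3, 0.1, -0.2]
grip_width: 0.698
gripper_force: 0.0
time: 21.1
position: [0.4082, -0.1026, 0.1376]
ee_rot: [[0.862, -0.116, 0.493], [-0.1, -0.993, -0.058], [0.496, 0.0, -0.868]]
force: [1.0, 0.2, -1.1]
grip_width: 0.702
gripper_force: 0.0
[-0.58 -0.5   2.51  0.35  0.69  0.88]
-45 39 [-35.9   0.4  65. ]
-30 31 [-24.5  -1.8  64.2]
-20 33 [-14.4  -0.2  61.9]
-10 51 [-6.5  0.3 59.3]
before -45 28 [-34.8   0.5  81.2]
before -30 34 [-25.5  -0.4  79.7]
before -20 33 [-14.5  -0.8  77.7]
before -10 73 [-3.6 -0.2 73.7]
```

View pics/t6.png

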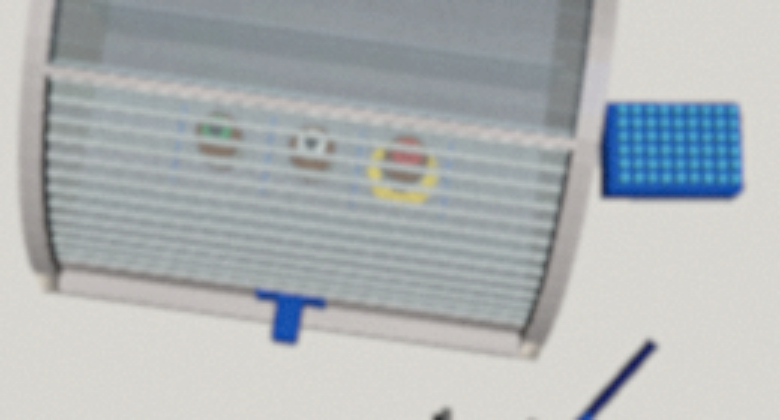

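The picture shows the door shut, the pull's top at 64 mm (64 expected when shut), and the red bottle standing in the dish (405,165). The other bottles and the tip box look undisturbed, and the gripper is clear.

```bash
python3 -m handwheel '[[[0,0,0,0,0,0,6],[0,0,0,0,0,0,6]]]'; python3 -c "
from rig import robot
print(robot.finish_job())"
```

```text
time: 21.4
position: [0.4083, -0.1003, 0.1365]
ee_rot: [[0.864, -0.116, 0.49], [-0.101, -0.993, -0.056], [0.494, -0.001, -0.87]]
force: [0.6, 0.3, 0.3]
grip_width: 0.702
gripper_force: 0.0
the job is handed in; nothing more can be done
None
```

The red-capped bottle stands upright in the yellow dish, the tambour door was rolled fully up and then fully shut again, nothing else appears to have moved in the pictures, and the job was handed in at 21.4 s.

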